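# Lock the knot-tying board in its bench fixture

## Robot

A 6-joint arm with a two-finger parallel gripper is mounted at the origin on the work surface. World frame = base frame: x ahead of the robot, y to its left, z up, the work surface at z = 0. Lengths are in mm, angles in degrees, forces in N, time in s.
With the tool pointing down it reaches from about 300 to 750 mm from the base axis. Payload 8.5 kg.
Tool frame: the origin (TCP) lies on the centre line of the jaws, within the pads' length; the fingertips stand 8 mm ahead of it and the grasp point (between the pads) lies 11 mm behind it; z points along the fingers, y is the line along which they close (so a half turn about z gives the same grasp; the last joint's range is limited). The gripper opens to 85 mm and grips with 20 to 120 N. Pads are 22 mm wide; open, the fingers measure 114 mm over their backs; the gripper's body (76 mm by 85 mm) begins 54 mm behind the grasp point. The pads swing forward as they close: fully open they stand 13 mm farther back than shut.
Start: joints at [-76.507, 21.807, 74.336, -0, 83.858, -12.336], TCP at [239.619, -495.039, 239.322] pointing down, gripper open.
Joint ranges: [-178.18, 178.18], [-50.72, 133.34], [12.68, 142.11], [-81.47, 261.47], [9.98, 163.14], [-165.26, 165.26]. Speed limits (degrees/s): [136.94, 136.94, 180, 180, 180, 180].

## Interface

Orientations are given as a 3x3 rotation matrix whose columns are the frame's x, y, z axes.
In Python, from workcell import * gives the robot as it stands.
- The arm moves only by the tool play_rows, never from a script. Its argument "deltas" is one flat list of numbers, 5 for each row, row after row: the shift along the tool's x, y, z in cm, then the turn about the tool's z in degrees, then the closure, from 0 (fully open) to 1 (shut). A call has 1 to 12 rows; each row is the pose to reach, as a shift and turn from the pose commanded when the call began, along the tool's axes at that moment; what a row does not reach only later rows make up. A row lasts 1/12 s, in which the tool goes at most 41.7 mm and 7.16 degrees, less where a joint would pass 70% of its speed; a pose out of reach is approached as far as the arm can. A call with a gripper value outside its range is refused whole. The fingers move at their own pace and stop on an object; "force" is the grip in N (left out, the last holds). Time passes only in rows, so rows that repeat a pose let the fingers close. It gives the time, the measured TCP pose, the force, the opening and the grip force at its end, in the units of the state.
- get_obs(): the state, without advancing time (a new reading comes with each control period).
- snapshot(name): name is "scene" or "top"; returns a dict with "color" (400x640x3 uint8, red, green, blue), "mtx" (3x3 intrinsics, pixels), "pose" (4x4, takes a point from camera to world coordinates). Camera axes: x right, y up, looking along -z (the intrinsics and any distortion apply to the point x, -y, -z); pixel columns grow to the right and rows downward; lengths in mm; the calibration is good to about 2 mm. A picture is of the moment at which its call begins. There is no depth.
- job_done(): hands the job in; it is judged then, once.
The state is a dict: "time": time; "joints": joint angles; "qvel": joint speeds; "effort": joint torques, N m; "tcp_pos": TCP position; "eef_rot": TCP orientation; "wrist_force": force on the tool from outside, world axes, zero at the start; "ft_torque": the same for the moment, N m; "grip_width": opening from 0.0 (shut) to 1.0 (fully open); "grip_force": force on a finger pad.
Only numpy, scipy, OpenCV 4.12 (cv2) and the standard library are available. Lean on these libraries where they do the work, as an engineer would, in place of code of your own. Each camera call takes 0.05 s, during which the arm holds its last target. There are 200 camera calls.

## Task

Get the practice station ready: push the white knot-tying board along its rails until it sits fully home against the blue end stop, then flip the red-tipped clamp lever over past centre so that it snaps down and its rubber foot holds the board. Use only the fingertips or the outside of the fingers: do not pick up or lift the board or anything else, leave the jar, the steel bowl and the marker where they are, and finish clear of everything.

Things in the scene. Friction and masses are not known exactly. Their poses are not given: they have to be found in the camera images.
- fixture: Fixed aluminium base plate, 250 (x) by 150 (y) by 6 mm. Origin: centre of its underside, on the bench. x runs along the rails to the blue end stop, y points to the clamp's side. Rails: inner faces at y = -63 and +63 mm, tops 14 mm above the bench. Stop: face at x = 110, 14 thick, top 30 mm above the bench. Clamp bracket outside the rail at x = 60, y = 100 mm, 44 mm wide in x, 54 mm high.
- stop_face (a point): Middle of the end stop's face that the board is pushed against, 14 mm above the bench; axes as the fixture's.
- board_near (a point): Middle of the loose white board's near face, the one to push, 25 mm above the bench; x axis towards the stop. The board is 120 by 120 by 16 mm, about 0.35 kg, lies on the base plate with 3 mm play to each rail and slides with a few newtons. A green bar 12 mm thick and 90 mm wide stands on its near edge, flush with the face, top 44 mm above the bench.
- board_front (a point): Middle of the board's leading face, 14 mm above the bench, 120 mm ahead of the near face; it starts 60 to 100 mm short of the stop and meets the stop's face when the board is home. Axes as the board's. Two blue posts (tops 54 mm above the bench) and a steel wire arch (top 62 mm) stand on the board.
- lever_tip (a point): Centre of the red ball (24 mm diameter) at the end of the clamp's lever (steel rod, red sleeve 16 mm thick on its outer half), 85 mm from the pivot. While open the lever leans away from the board, the ball about 110 mm above the bench and 48 mm outside the pivot.
- clamp_pivot (a point): Pivot of the clamp lever, 40 mm above the bench; the lever turns about the fixture's x direction through this point. Axes as the fixture's. A 55 mm arm with a rubber foot sticks out of the lever's hub on the board's side: raised while open, level and over the board's edge when closed.
- clamp (a joint): Lever angle, rad. 0 = open, leaning 0.6 rad from upright away from the board (to fixture +y); 0.6 = upright, the centre; grows as the ball is pushed towards the board (-y). An over-centre spring holds it at 0 and, past 0.6, snaps it over by itself to about 1.17, the foot pressing on the board (1.2 with no board under it). Takes 2 to 3 N at the ball.
- jar: Bystander: small jar with a white lid, 48 mm diameter, 62 mm high, standing; origin at the centre of its underside.
- gallipot: Bystander: small open steel bowl, 64 mm across the rim, 36 mm high; origin at the centre of its underside.
- marker: Bystander: white marker pen with a black cap, 130 mm long along its x axis, 14 mm thick, lying flat; origin under its middle.
There are look-alikes about, which are no part of the job. Of the things that look like the part that bears board_near, the largest one is meant.

How it is judged:
By the outcome, as a careful person would: the job done as asked, in the order asked, and still so for the second after the job is handed in, with the robot touching nothing.
It also fails if it takes over 45 s, if anything falls off the work surface, if the arm or the gripper's body presses on something with over 40 N, if the wrist force passes 120 N, or if a joint passes its speed limit or range.

## Working session

There is one attempt and no reset: what is moved stays moved. The work goes in short steps, Python scripts to look and compute and a tool call to move; the robot and the scene stay as the last step left them, time stands still between calls to the robot, and variables do not carry over. Pictures are saved under pics/ and viewed, at most 10 in all, crops included, and the job is handed in when it is done.

Besides the shell and the picture viewer there is one more tool, called after "Request:" as name(argument=value, ...), one argument or row to a line, values as JSON. play_rows: Moves the arm, as the interface text tells. Its arguments: {"type":"object","properties":{"deltas":{"type":"array","items":{"type":"number"}},"force":{"type":"number"}},"required":["deltas"]}

```bash
mkdir -p pics
cat > h.py <<'E'
from workcell import *
import numpy as np, cv2
def save(s,name,crop=None,k=1):
    im=s["color"][:,:,::-1]
    if crop: x0,y0,x1,y1=crop; im=im[y0:y1,x0:x1]
    cv2.imwrite(f"pics/{name}.png",cv2.resize(im,None,fx=k,fy=k,interpolation=cv2.INTER_CUBIC))
def ray(s,u,v):
    K=s["mtx"];P=s["pose"]
    d=np.linalg.inv(K)@[u,v,1]; d=P[:3,:3]@[d[0],-d[1],-d[2]]
    return P[:3,3],d
def atz(s,u,v,z):
    o,d=ray(s,u,v); return o+d*(z-o[2])/d[2]
def tri(s1,p1,s2,p2):
    o1,d1=ray(s1,*p1);o2,d2=ray(s2,*p2)
    t=np.linalg.lstsq(np.c_[d1,-d2],o2-o1,rcond=None)[0]
    a,b=o1+t[0]*d1,o2+t[1]*d2
    return (a+b)/2,np.linalg.norm(a-b)
def proj(s,p):
    P=np.linalg.inv(s["pose"]); c=P[:3,:3]@p+P[:3,3]; c=s["mtx"]@[c[0],-c[1],-c[2]]; return c[:2]/c[2]
E
python3 - <<'E'
from h import *
import pickle
d={}
for n in("scene","top"):
    s=snapshot(n);d[n]=s;save(s,n+"0",k=1.25);print(n,s["mtx"].round(1).tolist(),s["pose"].round(3).tolist(),s.keys())
pickle.dump(d,open("s0.pkl","wb"))
o=get_obs();print(o["time"],np.round(o["eef_rot"],3).tolist())
E
```

```text
scene [[382.7, 0.0, 316.2], [0.0, 382.7, 204.9], [0.0, 0.0, 1.0]] [[0.509, -0.603, 0.614, 1131.107], [0.86, 0.34, -0.379, -361.756], [0.02, 0.721, 0.692, 708.428], [0.0, 0.0, 0.0, 1.0]] dict_keys(['color', 'mtx', 'pose'])
top [[463.0, 0.0, 313.1], [0.0, 463.0, 194.2], [0.0, 0.0, 1.0]] [[0.015, 0.996, -0.092, 458.175], [-1.0, 0.014, -0.015, -24.332], [-0.014, 0.092, 0.996, 1166.519], [0.0, 0.0, 0.0, 1.0]] dict_keys(['color', 'mtx', 'pose'])
0.1 [[0.9, 0.436, -0.0], [0.436, -0.9, 0.001], [0.0, -0.001, -1.0]]
```

View pics/scene0.png

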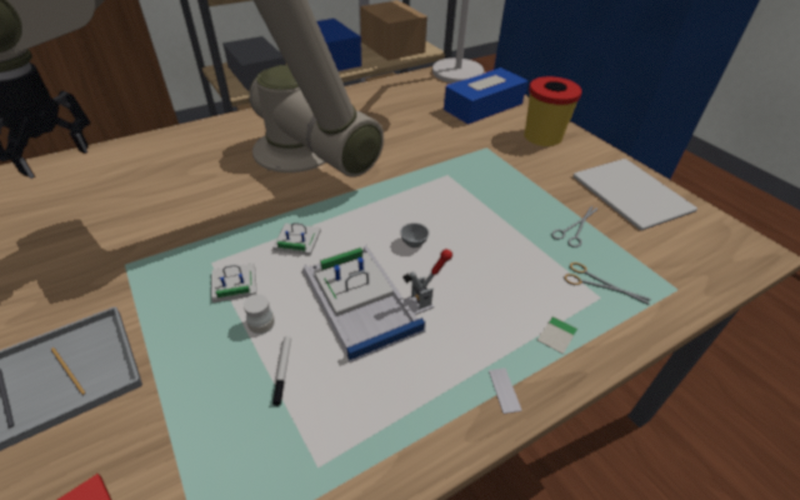

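View pics/top0.png

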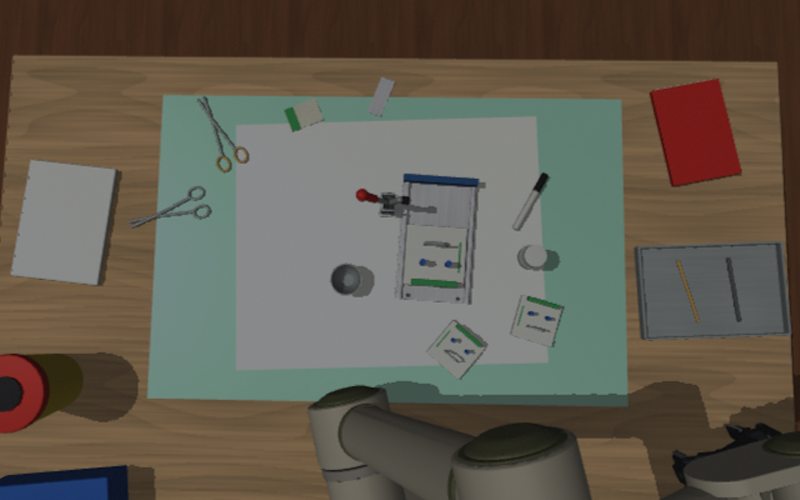

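The scene and top views agree. There are three boards with green bars and posts in the top view: the large one in the fixture at (435,262), and smaller ones at (458,348) and (538,320). I choose the one in the fixture, since it's the largest and sits on the rails. Its green bar is at (436,283), the blue stop at (441,181), the red ball at (362,195), the bowl at (346,279), the jar at (533,257) and the marker at (531,201). Next I'll take a close crop of each view.

Run:
```python
from h import *
import pickle
d=pickle.load(open("s0.pkl","rb"))
save(d["top"],"topc",(270,130,400,250),6)
save(d["scene"],"scenec",(235,185,375,290),5.7)
```

```text
(no output)
```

View pics/topc.png

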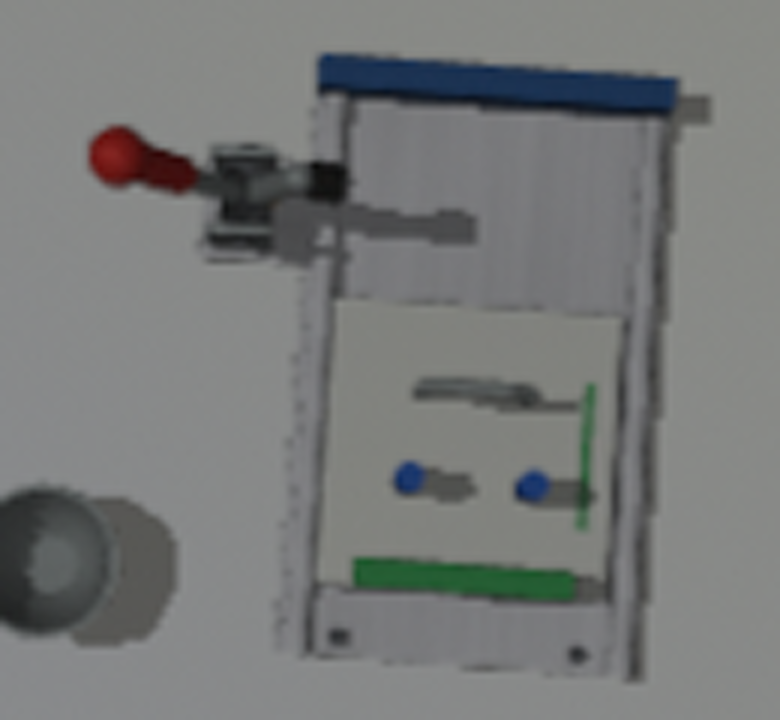

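View pics/scenec.png

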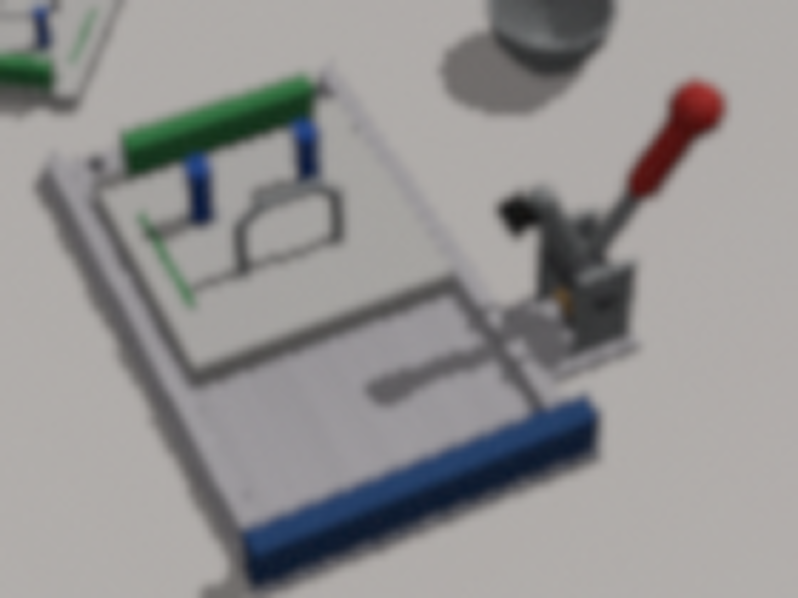

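The crops confirm it: the board sits between the rails with its green bar at the robot's end. In the top crop the bar's near edge runs (354,587)–(574,601), the board's leading edge (336,298)–(626,318), and the stop's edge (319,92)–(676,111). The ball is at (118,156) there and at (697,107) in the scene crop. The foot is raised.

Run:
```python
from h import *
import pickle
d=pickle.load(open("s0.pkl","rb"));t,s=d["top"],d["scene"]
T=lambda x,y:((x+.5)/6-.5+270,(y+.5)/6-.5+130)
S=lambda x,y:((x+.5)/5.7-.5+235,(y+.5)/5.7-.5+185)
def show(n,p): print(n,np.round(p,1))
for n,z,a,b in[("stop",30,(319,92),(676,111)),("bar near",44,(354,587),(574,601)),("bar far",44,(356,558),(574,572)),("lead",22,(336,298),(626,318))]:
    A,B=atz(t,*T(*a),z),atz(t,*T(*b),z); print(n,A.round(1),B.round(1),"len",np.linalg.norm(A-B).round(1),"ang",np.degrees(np.arctan2(B[0]-A[0],A[1]-B[1])).round(2),"mid",((A+B)/2).round(1))
p,e=tri(t,T(118,156),s,S(697,107));print("ball",p.round(1),e.round(2))
for n,z,a in[("bar near L",44,(123,133)),("bar nearR",44,(308,76)),("stop nearL",30,(246,538)),("stop nearR",30,(587,401)),("leadL",22,(198,376)),("leadR",22,(456,278))]:
    print("scene",n,atz(s,*S(*a),z).round(1))
print("bowl",atz(t,*T(40,560),36).round(1),"post",atz(t,*T(408,478),54).round(1),atz(t,*T(532,486),54).round(1),"jar",atz(t,533/1.25,257/1.25,62).round(1))
o=get_obs();print(o["tcp_pos"],o["grip_width"])
```

```text
stop [686.6 -29.   30. ] [ 680.5 -176.8   30. ] len 147.9 ang -2.37 mid [ 683.5 -102.9   30. ]
bar near [481.7 -45.8  44. ] [ 477.4 -134.3   44. ] len 88.6 ang -2.77 mid [479.5 -90.   44. ]
bar far [493.4 -46.4  44. ] [ 489.  -134.3   44. ] len 87.9 ang -2.82 mid [491.2 -90.3  44. ]
lead [601.6 -37.3  22. ] [ 594.9 -157.4   22. ] len 120.3 ang -3.2 mid [598.3 -97.3  22. ]
ball [643.9  47.8 112.5] 0.88
scene bar near L [ 478.2 -132.9   44. ]
scene bar nearR [485.2 -46.1  44. ]
scene stop nearL [ 685.  -177.2   30. ]
scene stop nearR [693.6 -31.2  30. ]
scene leadL [ 599.8 -156.8   22. ]
scene leadR [605.6 -39.5  22. ]
bowl [490.9  81.9  36. ] post [525.4 -66.7  54. ] [ 522.9 -116.3   54. ] jar [ 536.7 -277.7   62. ]
[ 239.57228392 -494.79220913  238.74840259] 1.000011599761244
```

Plan: approach with the tool x-axis along the fixture x-axis (yaw about -3°). With the fingers half open, push at two points on the near face, whose middle is at about (480.5, -90).

Request:
play_rows(
  deltas=[2.5,-1.8,0,2,0.5,5.6,-4.1,0,5,0.5,9,-6.6,0,8,0.5,12.3,-9,0,11,0.5,15.6,-11.4,1,14,0.5,18.9,-13.8,2,17,0.5,22.2,-16.3,3,20,0.5,25.5,-18.7,4,23,0.5,28.8,-21.1,5,25,0.5,32,-23.5,7,27,0.5,35,-25.7,8,28,0.5,37.1,-27.2,9,28.85,0.5],
)

```text
time: 1.1
tcp_pos: [455.4, -85.6, 148.3]
eef_rot: [[0.999, -0.052, -0.001], [-0.052, -0.999, 0.001], [-0.001, -0.001, -1.0]]
wrist_force: [0.6, -0.2, 0.7]
grip_width: 0.505
grip_force: 0.0
```

Run:
```python
from h import *
o=get_obs();print(o["time"],o["tcp_pos"].round(1),np.round(o["eef_rot"],3).tolist(),o["wrist_force"].round(2),o["grip_width"])
```

```text
1.1 [455.4 -85.6 148.3] [[0.999, -0.052, -0.001], [-0.052, -0.999, 0.001], [-0.001, -0.001, -1.0]] [ 0.55 -0.17  0.65] 0.5049067454663527
```

Request:
play_rows(
  deltas=[0,0.3,2,0,0.5,0,0.3,4.5,0,0.5,0,0.3,7,0,0.5,0,0.3,9,0,0.5,0,0.3,10.5,0,0.5,0,0.3,11.7,0,0.5,0,0.3,12.2,0,0.5,0,0.3,12.4,0,0.5,0,0.3,12.4,0,0.5],
)

```text
time: 1.85
tcp_pos: [454.9, -91.6, 25.3]
eef_rot: [[0.999, -0.053, -0.0], [-0.053, -0.999, 0.0], [-0.0, -0.0, -1.0]]
wrist_force: [-0.1, -0.6, 1.0]
grip_width: 0.5
grip_force: 0.0
```

Request:
play_rows(
  deltas=[0.4,0,0,0,0.5,0.8,0,0,0,0.5,1.2,0,0,0,0.5,1.5,0,0,0,0.5,1.8,0,0,0,0.5,2.1,0,0,0,0.5,2.4,0,0,0,0.5,2.7,0,0,0,0.5,3.0,0,0,0,0.5,3.0,0,0,0,0.5],
)

```text
time: 2.68
tcp_pos: [484.7, -92.9, 25.5]
eef_rot: [[0.999, -0.052, -0.001], [-0.052, -0.999, 0.0], [-0.001, -0.0, -1.0]]
wrist_force: [-2.7, 0.2, 2.4]
grip_width: 0.497
grip_force: 1.3
```

Request:
play_rows(
  deltas=[0.4,0,0,0,0.5,0.9,0,0,0,0.5,1.4,0,0,0,0.5,1.9,0,0,0,0.5,2.4,0,0,0,0.5,2.9,0,0,0,0.5,3.4,0,0,0,0.5,3.9,0,0,0,0.5,4.4,0,0,0,0.5,4.9,0,0,0,0.5,5.2,0,0,0,0.5,5.4,0,0,0,0.5],
)

```text
time: 3.68
tcp_pos: [538.8, -95.9, 25.3]
eef_rot: [[0.999, -0.052, -0.001], [-0.052, -0.999, 0.0], [-0.001, -0.0, -1.0]]
wrist_force: [-7.4, 0.7, 5.1]
grip_width: 0.499
grip_force: 3.3
```

Request:
play_rows(
  deltas=[0.2,0,0,0,0.5,0.4,0,0,0,0.5,0.6,0,0,0,0.5,0.8,0,0,0,0.5,0.9,0,0,0,0.5,1.0,0,0,0,0.5],
)

```text
time: 4.18
tcp_pos: [548.5, -96.4, 25.4]
eef_rot: [[0.999, -0.053, -0.001], [-0.053, -0.999, 0.0], [-0.001, -0.0, -1.0]]
wrist_force: [-6.1, 0.4, 4.7]
grip_width: 0.5
grip_force: 2.9
```

Still sliding at 6 N; I expect the stop at about x = 552–558.

Request:
play_rows(
  deltas=[0.1,0,0,0,0.5,0.2,0,0,0,0.5,0.3,0,0,0,0.5,0.4,0,0,0,0.5],
)

```text
time: 4.52
tcp_pos: [552.4, -96.7, 25.4]
eef_rot: [[0.999, -0.053, -0.001], [-0.053, -0.999, 0.0], [-0.001, -0.0, -1.0]]
wrist_force: [-5.2, 0.7, 4.5]
grip_width: 0.499
grip_force: 2.8
```

Request:
play_rows(
  deltas=[0.1,0,0,0,0.5,0.2,0,0,0,0.5,0.2,0,0,0,0.5],
)

```text
time: 4.77
tcp_pos: [554.3, -96.7, 25.4]
eef_rot: [[0.999, -0.053, -0.001], [-0.053, -0.999, 0.0], [-0.001, -0.0, -1.0]]
wrist_force: [-6.4, 0.8, 5.1]
grip_width: 0.497
grip_force: 3.2
```

Request:
play_rows(
  deltas=[0.1,0,0,0,0.5,0.2,0,0,0,0.5,0.2,0,0,0,0.5],
)

```text
time: 5.02
tcp_pos: [554.3, -96.7, 25.3]
eef_rot: [[0.999, -0.052, -0.006], [-0.052, -0.999, 0.001], [-0.006, -0.001, -1.0]]
wrist_force: [-15.7, -1.3, 11.9]
grip_width: 0.504
grip_force: 7.9
```

Request:
play_rows(
  deltas=[0.1,0,0,0,0.5,0.2,0,0,0,0.5,0.2,0,0,0,0.5],
)

```text
time: 5.27
tcp_pos: [554.4, -96.6, 25.4]
eef_rot: [[0.999, -0.052, -0.011], [-0.052, -0.999, 0.002], [-0.011, -0.001, -1.0]]
wrist_force: [-24.9, -1.9, 18.0]
grip_width: 0.502
grip_force: 12.6
```

The board is against the stop: the tool has stalled at x = 554.4 with the force up to 25 N. I'll back off, rise and check.

Request:
play_rows(
  deltas=[-0.4,0,0,0,0.5,-0.8,0,0,0,0.5,-1.5,0,0,0,0.5,-2.5,0,0,0,0.5,-3.5,0,0,0,0.5,-4,0,-2,0,0.7,-4,0,-5,0,1,-4,0,-9,0,1,-4,0,-12.5,0,1,-4,0,-16,0,1,-4,0,-18,0,1,-4,0,-18,0,1],
)

```text
time: 6.27
tcp_pos: [520.5, -95.5, 209.9]
eef_rot: [[0.999, -0.053, 0.009], [-0.053, -0.999, -0.004], [0.009, 0.003, -1.0]]
wrist_force: [0.8, -1.1, -0.0]
grip_width: -0.001
grip_force: 0.0
```

Run:
```python
from h import *
o=get_obs();print(o["time"],o["tcp_pos"].round(1),np.round(o["eef_rot"],3).tolist(),o["wrist_force"].round(2),o["grip_width"])
s=snapshot("scene");save(s,"scene1",(235,140,375,290),4)
```

```text
6.2667 [520.5 -95.5 209.9] [[0.999, -0.053, 0.009], [-0.053, -0.999, -0.004], [0.009, 0.003, -1.0]] [ 0.84 -1.13 -0.04] -0.0006430022049474053
```

View pics/scene1.png

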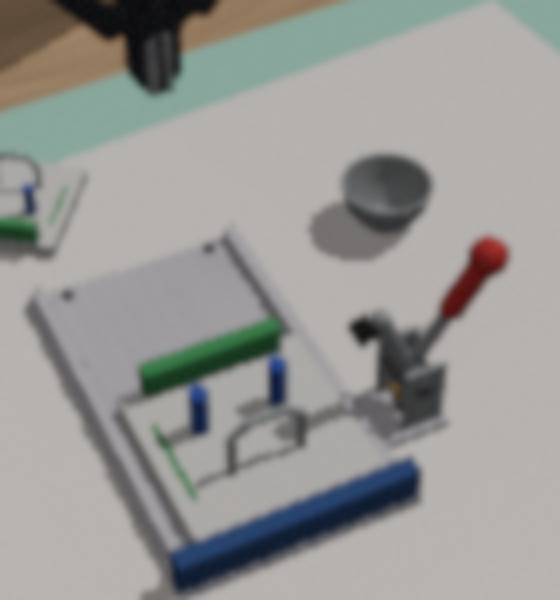

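The picture shows the board flush against the blue stop (no gap along the edge (190,545)–(400,455)), with the lever still open. Now I'll move outside the ball with the fingers shut.

Request:
play_rows(
  deltas=[1,-1.8,0,0,1,2.6,-4.6,0,0,1,4.3,-7.6,0,0,1,6,-10.6,0,0,1,7.7,-13.6,0,0,1,9.3,-16.4,0,0,1,10.7,-18.8,0,0,1,11.3,-20,0,0,1,11.3,-20,0,0,1,11.3,-20,0,0,1],
)

```text
time: 7.15
tcp_pos: [641.9, 99.1, 203.5]
eef_rot: [[0.999, -0.052, -0.002], [-0.052, -0.999, -0.0], [-0.002, 0.0, -1.0]]
wrist_force: [0.0, -0.6, 0.2]
grip_width: -0.002
grip_force: 0.0
```

Request:
play_rows(
  deltas=[0,0,2,0,1,0,0,4,0,1,0,0,6,0,1,0,0,8,0,1,0,0,9.5,0,1,0,0,10.5,0,1,0,0,10.5,0,1],
)

```text
time: 7.73
tcp_pos: [640.9, 97.8, 97.9]
eef_rot: [[0.999, -0.054, -0.005], [-0.054, -0.999, 0.0], [-0.005, 0.0, -1.0]]
wrist_force: [0.7, -0.1, -0.1]
grip_width: 0.001
grip_force: 0.0
```

Request:
play_rows(
  deltas=[0.3,0.3,-0.5,0,1,0.3,0.8,-0.5,0,1,0.3,1.3,-0.5,0,1,0.3,1.8,-0.5,0,1,0.3,2.2,-0.5,0,1,0.3,2.6,-0.5,0,1,0.3,3.0,-0.5,0,1,0.3,3.4,-0.5,0,1,0.3,3.8,-0.5,0,1,0.3,4.2,-0.5,0,1],
)

```text
time: 8.57
tcp_pos: [643.5, 57.6, 106.7]
eef_rot: [[0.999, -0.052, 0.003], [-0.052, -0.999, 0.002], [0.003, -0.002, -1.0]]
wrist_force: [0.7, 4.5, 4.4]
grip_width: 0.003
grip_force: 2.5
```

Request:
play_rows(
  deltas=[0,0.4,0,0,1,0,0.8,0,0,1,0,1.2,0,0,1,0,1.6,0,0,1,0,2.0,0,0,1,0,2.4,0,0,1],
)

```text
time: 9.07
tcp_pos: [641.5, 32.1, 105.0]
eef_rot: [[0.999, -0.053, -0.001], [-0.053, -0.999, -0.0], [-0.001, 0.0, -1.0]]
wrist_force: [0.9, 0.6, 0.4]
grip_width: 0.003
grip_force: 0.4
```

Request:
play_rows(
  deltas=[0,0.4,0,0,1,0,0.8,0,0,1,0,1.2,0,0,1,0,1.5,0,0,1,0,1.5,0,0,1,0,1.5,0,0,1],
)

```text
time: 9.57
tcp_pos: [640.9, 17.6, 105.3]
eef_rot: [[0.999, -0.053, -0.0], [-0.053, -0.999, -0.0], [-0.0, 0.0, -1.0]]
wrist_force: [-0.5, -0.7, 0.4]
grip_width: 0.003
grip_force: 0.0
```

Run:
```python
from h import *
s=snapshot("scene");save(s,"scene2",(235,140,375,290),4)
```

```text
(no output)
```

View pics/scene2.png

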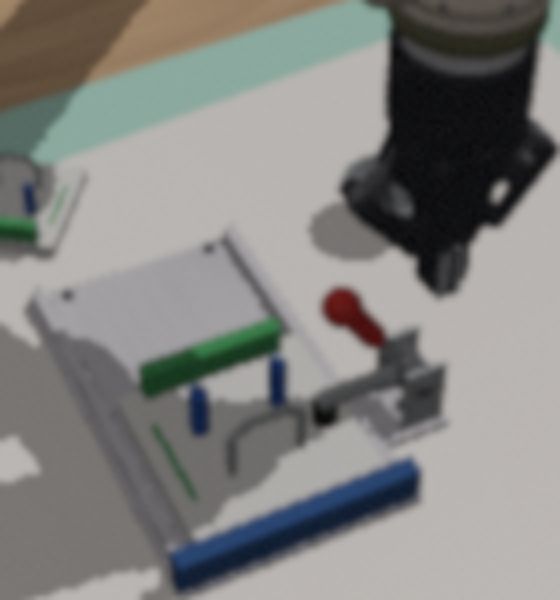

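The lever has snapped over: the ball is at (343,307), the arm is level and the foot at (323,412) is down on the board. I'll retreat outward and up.

Request:
play_rows(
  deltas=[0,-1,0,0,1,0,-2.5,0,0,1,0,-4.5,0,0,1,0,-6.5,-1,0,1,0,-7.5,-3,0,1,0,-8,-6,0,1,0,-8,-9,0,1,0,-8,-12,0,1,0,-8,-13,0,1,0,-8,-13,0,1,0,-8,-13,0,1,0,-8,-13,0,1],
)

```text
time: 10.62
tcp_pos: [644.5, 98.2, 233.2]
eef_rot: [[0.999, -0.052, -0.004], [-0.052, -0.999, 0.0], [-0.004, -0.0, -1.0]]
wrist_force: [0.1, 0.2, 0.4]
grip_width: 0.001
grip_force: 0.0
```

Run:
```python
from h import *
s=snapshot("top");save(s,"top3",(250,120,450,300),4)
s=snapshot("scene");save(s,"scene3",(130,140,375,330),3.2)
```

```text
(no output)
```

View pics/scene3.png

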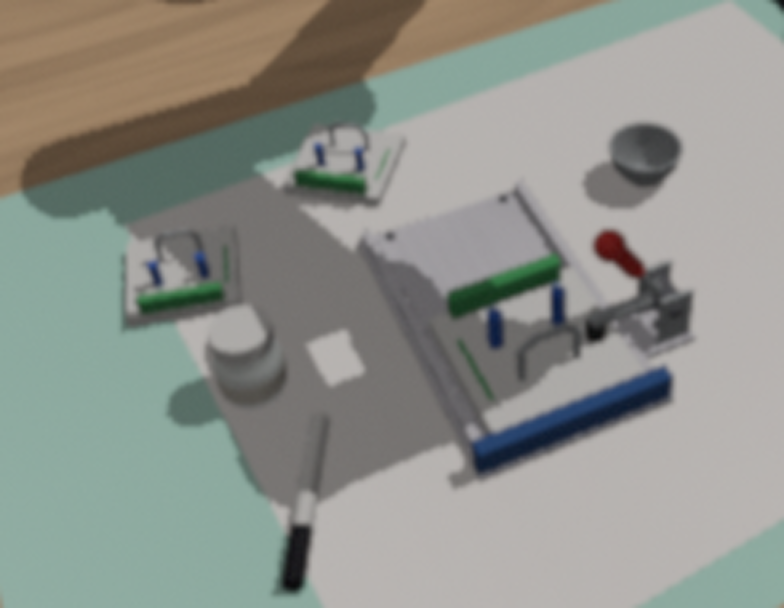

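The board is home against the stop (470,440)–(670,375), and the foot at (595,325) holds it. The jar, bowl and marker haven't moved, and the gripper is clear.

```bash
python3 -c "
from workcell import *
print(job_done())"
```

```text
the job is handed in; nothing more can be done
None
```

The board is home against the blue stop, the clamp lever is snapped over with its foot on the board, nothing else was moved, and I handed the job in with the arm clear at about 11 s.

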